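# Find the dice-jar spring that matches the gauge

### The job

Two look-alike return springs for the dice jar's button stand on the tester plate. Press each one straight down on its cap with a steady 12 newtons for about a second, the one on the robot's left first and then the right one, never pressing harder than 18 newtons, and see which of them comes down level with the top of the T-shaped gauge that stands between them. Stand that spring upright in the steel tray, leave the other standing in its seat, and do not disturb the cup, the dice jar or the scorekeeper.

Things in the scene. Friction and masses are not known exactly. Their poses are not given: they have to be found in the camera images.
- tester: aluminium tester plate fixed to the table, 130 mm (its x) by 280 mm (its y), 12 mm thick. Origin: underside, midway between the two seats; z up, y towards the left seat. The plate reaches from y -110 to +170 mm. The reference gauge stands at this origin; the unused gauge is parked at the plate's far left corner (x +40, y +150 mm).
- seat_left (a point): centre of the left seat, a round recess 36.5 mm across and 5 mm deep in the plate, at tester y +65 mm; point on the recess floor, 7 mm above the table
- seat_right (a point): centre of the right seat, the same recess at tester y -65 mm; point on the recess floor, 7 mm above the table
- spring_a_mid (a point): First capped return spring, 62 mm tall, about 150 g: steel base disc 34 mm across, 6 mm thick; bare coil; grey cap 28 mm across filling the top 24 mm (grip it there to lift). Point: on the axis, half-way up; unloaded, the cap's middle is 19 mm and its flat top 31 mm above it; z up the axis. In either seat. Both springs look the same but differ in stiffness, which must be felt.
- spring_b_mid (a point): Second capped return spring, 62 mm tall, about 150 g: steel base disc 34 mm across, 6 mm thick; bare coil; grey cap 28 mm across filling the top 24 mm (grip it there to lift). Point: on the axis, half-way up; unloaded, the cap's middle is 19 mm and its flat top 31 mm above it; z up the axis. In either seat. Both springs look the same but differ in stiffness, which must be felt.
- cap_a (a joint): how far the cap of the first spring (spring_a) is pressed down, in m: 0 unloaded, 0.022 is the end of its travel; it springs back
- cap_b (a joint): the same for the second spring (spring_b)
- gauge_a_mark (a point): the taller T-shaped steel gauge, fixed, its crossbar 52 mm long (along the tester's y) and 6 mm thick; point: centre of the crossbar's top face, the mark, 61 mm above the table (8 mm below an unloaded seated spring's cap top). Either gauge may stand between the springs; only that one is the reference.
- gauge_b_mark (a point): the shorter T-shaped steel gauge, otherwise the same; point: centre of the crossbar's top face, the mark, 53 mm above the table (16 mm below the cap top of an unloaded seated spring). At 12 N one of the springs comes level with the taller gauge and the other with the shorter.
- tray_in (a point): steel tray fixed on the table, 130 mm (its x) by 140 mm (its y), walls 4 mm thick and 18 mm high; point: centre of its inner floor
- cup: empty white porcelain cup, 76 mm across and 60 mm high; origin at its underside; bystander
- dice_jar: glass jar with three grey dice inside and a steel lid with a black press button, 84 mm across and 100 mm high; origin at its underside; bystander
- scorekeeper: white plastic peg-board scorekeeper with yellow pegs, 60 by 200 mm (its y) and 18 mm high, pegs to 40 mm; origin at its underside; bystander
Not all that is in view belongs to the job. Leave any blue or orange look-alike of the part that bears spring_b_mid alone.

How it is judged:
By the outcome, as a careful person would: the job done as asked, in the order asked, and still so for the second after the job is handed in, with the robot touching nothing.
It also fails if it takes over 64 s, if anything falls off the work surface, if the arm or the gripper's body presses on something with over 40 N, if the wrist force passes 120 N, or if a joint passes its speed limit or range.

### The arm

A 6-joint arm with a two-finger parallel gripper is mounted at the origin on the work surface. World frame = base frame: x ahead of the robot, y to its left, z up, the work surface at z = 0. Lengths are in m, angles in degrees, forces in N, time in s.
With the tool pointing down it reaches from about 0.375 to 0.9 m from the base axis. Payload 3.1 kg.
Tool frame: the origin (TCP) lies midway between the tips of the shut fingers; the grasp point (between the pads) lies 19 mm behind it; z points along the fingers, y is the direction in which the jaws open and shut (so a half turn about z gives the same grasp; the last joint's range is limited). The gripper opens to 87 mm and grips with 3 to 60 N. Pads are 19 mm wide; open, the fingers measure 117 mm over their backs; the gripper's body (75 mm by 190 mm) begins 51 mm behind the grasp point.
Start: joints at [65.518, 30.224, 82.088, -0, 67.689, -10.227], TCP at [0.154, 0.606, 0.223] pointing down, gripper open.
Joint ranges: [-176.69, 176.69], [-43.24, 126.21], [12.49, 139.97], [-82, 262], [0, 151.66], [-163.58, 163.58]. Speed limits (degrees/s): [159.86, 159.86, 180, 180, 180, 180].

### API

Orientations are given as a 3x3 rotation matrix whose columns are the frame's x, y, z axes.
In Python, from rig import status, vision, bot, models gives the robot as it stands.
- The arm moves only by the tool send_rows, never from a script. Its argument "moves" is a list of rows, each a list of 7 numbers: the shift along the tool's x, y, z in units of 25 mm (1.0 is 25 mm), then the turn, a rotation vector about the tool's x, y, z in units of 10 degrees (1.0 is 10 degrees), then the closure, from -1 (fully open) to 1 (shut), so that 0 is half open. In form: [[dx, dy, dz, rx, ry, rz, hand], ...]. A call has 1 to 12 rows; each row shifts and turns the commanded pose from where the row before left it, along the tool's axes as they then stand; what a row does not reach is not made up. A row lasts 1/8 s, in which the tool goes at most 62.5 mm and 10.7 degrees, less where a joint would pass 70% of its speed; a pose out of reach is approached as far as the arm can. A call is refused whole if a number of a shift passes 1 or a number of a turn 1, either way. A call with a gripper value outside its range is refused whole. The fingers move at their own pace and stop on an object; the grip force is fixed at half the most. Time passes only in rows, so rows that do not move let the fingers close. It gives the time, the measured TCP pose, the force and the opening at its end, in the units of the state.
- status.read_state(): the state, without advancing time (a new reading comes with each control period).
- vision.capture(name): name is "scene" or "side" or "wrist"; returns a dict with "img" (384x512x3 uint8, red, green, blue), "depth" (384x512 float32, m along the optical axis (not along the pixel's ray), 0 where there is no reading), "fx", "fy", "cx", "cy" (pixels), "distortion" ([k1, k2, p1, p2, k3] as OpenCV has them; the pictures are not rectified), "pose" (4x4, takes a point from camera to world coordinates); the wrist camera has in their place "hand_eye" (4x4, takes a point from camera to tool coordinates, whose origin is the TCP and whose axes are the flange's). Camera axes: x right, y up, looking along -z (the intrinsics and any distortion apply to the point x, -y, -z); pixel columns grow to the right and rows downward; lengths in m; the calibration is good to about 2 mm. A picture is of the moment at which its call begins: read the wrist's pose just before it.
- bot.hand_in(): hands the job in, once; it reports no verdict.
Trained networks look in the newest picture that a camera, given by its name, has taken for a name from the list of things; names that differ only in an ending like _2 or _b are one class to them, and where a whole thing is asked for, a point or a joint stands for the part that bears it (a point fixed in the world has none). Each returns a list of dicts, best first, with "confidence" (0 to 1); they miss things now and then, are a little off and sometimes report something else, mostly with a low value. They report only what shows in the picture. A call takes as long as a camera call. They do not tell look-alikes from the thing itself.
- models.masks_of(camera, name): "mask" (384x512 bool, what is visible of it) and "extent" ([left, top, right, bottom] in pixels, round what is visible of it).
- models.landmark_of(camera, name): "point" ([column, row] in pixels: a listed point, or the origin of a listed thing).
The state is a dict: "time_s": time; "joint_positions": joint angles; "qvel": joint speeds; "tau": joint torques, N m; "position": TCP position; "tcp_rot": TCP orientation; "force": force on the tool from outside, world axes, zero at the start; "moment": the same for the moment, N m; "opening": opening from 0.0 (shut) to 1.0 (fully open).
Only numpy, scipy, OpenCV 4.12 (cv2) and the standard library are available. Lean on these libraries where they do the work, as an engineer would, in place of code of your own. Each camera call takes 0.05 s, during which the arm holds its last target.

## Working session

There is one attempt and no reset: what is moved stays moved. The work goes in short steps, Python scripts to look and compute and a tool call to move; the robot and the scene stay as the last step left them, time stands still between calls to the robot, and variables do not carry over. Pictures are saved under pics/ and viewed, and the job is handed in when it is done.

Besides the shell and the picture viewer there is one more tool, called as a command line: name --pt "numbers of a row" for each row, then --argument value for the rest. send_rows: Moves the arm, as the interface text tells. Its arguments: {"type":"object","properties":{"moves":{"type":"array"}},"required":["moves"]}

```bash
ls; mkdir -p pics; python3 - <<'E'
from rig import status, vision, bot, models
import cv2,numpy as np
s=status.read_state()
for k,v in s.items(): print(k,np.round(v,4).tolist() if not isinstance(v,dict) else v)
for n in ["scene","side"]:
    c=vision.capture(n)
    cv2.imwrite(f"pics/{n}0.png",cv2.cvtColor(c["img"],cv2.COLOR_RGB2BGR))
    print(n,np.round(c["pose"],3).tolist(),c["fx"],c["fy"],c["cx"],c["cy"],c["distortion"])
    np.savez(f"{n}0.npz",**{k:v for k,v in c.items()})
    for t in ["tester","seat_left","seat_right","spring_a_mid","spring_b_mid","gauge_a_mark","gauge_b_mark","tray_in","cup","dice_jar","scorekeeper"]:
        print(t,[(round(d["confidence"],2),np.round(d["point"],1).tolist()) for d in models.landmark_of(n,t)][:4])
E
```

```text
pics
time_s 0.0
joint_positions [65.5161, 30.2789, 82.1567, -0.001, 67.6886, -10.2271]
qvel [-0.1126, 0.0073, 0.0637, -0.0866, 0.1003, -0.0594]
tau [0.0, -44.0043, -17.659, 0.0634, 0.0583, -0.0002]
position [0.1536, 0.6051, 0.2216]
tcp_rot [[-0.9692, 0.2463, -0.0009], [0.2463, 0.9692, -0.002], [0.0004, -0.0021, -1.0]]
force [-0.3561, 0.1008, 0.5654]
moment [0.0215, 0.0523, -0.0056]
opening 1.0006
scene [[-0.685, -0.48, 0.548, 1.082], [0.728, -0.456, 0.511, 0.514], [0.005, 0.749, 0.662, 0.655], [0.0, 0.0, 0.0, 1.0]] 412.07556705364203 412.07556705364203 250.83026898282657 187.73933394374163 [0.0270132 0.        0.        0.        0.       ]
tester [(0.61, [256.1, 179.8])]
seat_left [(0.92, [278.4, 184.4]), (0.52, [138.3, 217.5]), (0.36, [169.1, 134.9])]
seat_right [(0.68, [236.5, 169.1])]
spring_a_mid [(0.64, [302.8, 197.0]), (0.55, [234.8, 159.3])]
spring_b_mid [(0.87, [209.9, 192.9]), (0.84, [290.3, 147.1]), (0.8, [280.2, 175.8]), (0.51, [326.3, 160.1])]
gauge_a_mark [(0.73, [300.1, 199.0])]
gauge_b_mark [(0.7, [256.4, 160.7]), (0.3, [236.4, 167.8])]
tray_in [(0.9, [171.4, 140.0])]
[... 161 characters left out ...]
-0.817], [0.023, 0.781, 0.624, 0.839], [0.0, 0.0, 0.0, 1.0]] 435.6800879776803 435.6800879776803 254.00737661676885 192.1664932277266 [-0.16936947  0.          0.          0.          0.        ]
tester [(0.67, [233.8, 225.8]), (0.28, [300.7, 291.8])]
seat_left [(0.76, [222.5, 210.4])]
seat_right [(0.67, [250.2, 237.2])]
spring_a_mid [(0.7, [246.9, 228.6])]
spring_b_mid [(0.78, [190.9, 230.3]), (0.7, [276.9, 206.9]), (0.63, [172.9, 212.8]), (0.48, [223.6, 199.1])]
gauge_a_mark [(0.52, [220.4, 173.4])]
gauge_b_mark [(0.61, [236.3, 210.5])]
tray_in [(0.83, [304.7, 291.0])]
cup [(0.88, [341.4, 222.3])]
dice_jar [(0.91, [236.4, 142.5]), (0.3, [222.0, 200.4])]
scorekeeper [(0.84, [296.6, 173.6])]
```

```bash
python3 -c "
import cv2
for n in ['scene','side']:
    i=cv2.imread(f'pics/{n}0.png'); cv2.imwrite(f'pics/{n}0b.png',cv2.resize(i,(800,600),interpolation=cv2.INTER_CUBIC))
"
```

```text
(no output)
```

View pics/scene0b.png

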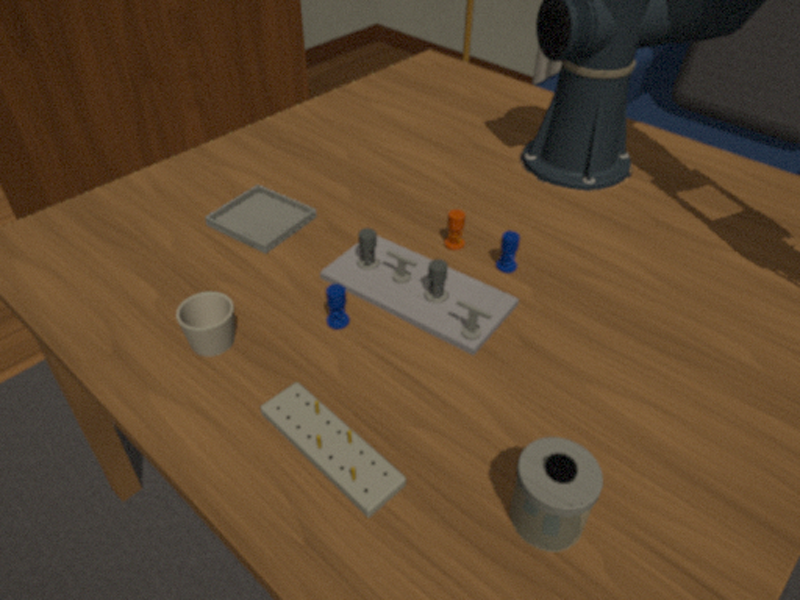

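View pics/side0b.png

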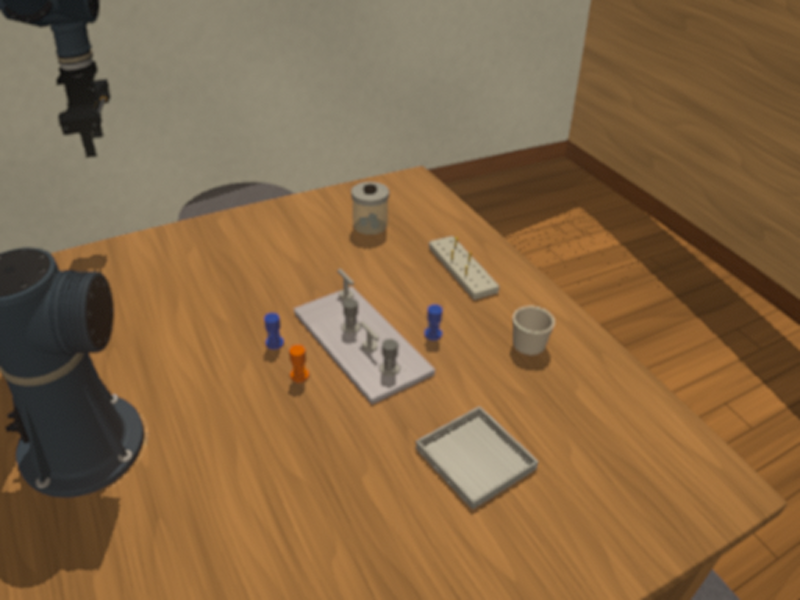

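The scene view shows the plate with its gauges. The springs are at about (438,280), the robot's left, and (368,248), its right, in the 800 px picture. The tray is at (262,218), and there are one orange and two blue decoys. Next I'll localise everything.

```bash
cat > h.py <<'E'
import numpy as np,cv2
def K(c): return np.array([[c["fx"],0,c["cx"]],[0,c["fy"],c["cy"]],[0,0,1.]])
def ray(c,p,pose):
    u=cv2.undistortPoints(np.array([[p]],float),K(c),np.array(c["distortion"],float))[0,0]
    d=pose[:3,:3]@np.array([u[0],-u[1],-1]); return pose[:3,3],d
def atz(c,p,z,pose=None):
    pose=c["pose"] if pose is None else pose
    o,d=ray(c,p,pose); return o+d*(z-o[2])/d[2]
def proj(c,X,pose=None):
    pose=c["pose"] if pose is None else pose
    q=pose[:3,:3].T@(np.asarray(X)-pose[:3,3]); q=q*[1,-1,-1]
    return cv2.projectPoints(q.reshape(1,1,3),np.zeros(3),np.zeros(3),K(c),np.array(c["distortion"],float))[0].ravel()
def tri(l):
    A=0;b=0
    for o,d in l:
        d=d/np.linalg.norm(d);P=np.eye(3)-np.outer(d,d);A=A+P;b=b+P@o
    return np.linalg.solve(A,b)
def cloud(c,pose=None):
    pose=c["pose"] if pose is None else pose
    v,u=np.mgrid[0:384,0:512]; 
    q=cv2.undistortPoints(np.stack([u,v],-1).reshape(-1,1,2).astype(float),K(c),np.array(c["distortion"],float)).reshape(384,512,2)
    z=c["depth"]; P=np.stack([q[...,0]*z,-q[...,1]*z,-z],-1)
    W=P@pose[:3,:3].T+pose[:3,3]; W[z==0]=np.nan; return W
E
python3 - <<'E'
from h import *
S=np.load("scene0.npz");D=np.load("side0.npz")
S={k:S[k] for k in S};D={k:D[k] for k in D}
def show(n,ps,pd,z):
    print(n,"scene",atz(S,ps,z).round(4),"side",atz(D,pd,z).round(4),"tri",tri([ray(S,ps,S["pose"]),ray(D,pd,D["pose"])]).round(4))
show("springL",(280.2,175.8),(223.6,199.1),.038)
show("springR",(234.8,159.3),(246.9,228.6),.038)
show("seatL",(278.4,184.4),(222.5,210.4),.007)
show("seatR",(236.5,169.1),(250.2,237.2),.007)
show("ref",(256.4,160.7),(236.3,210.5),.057)
show("park",(300.1,199),(220.4,173.4),.057)
show("tray",(171.4,140),(304.7,291),.004)
show("cup",(137.9,217.1),(341.4,222.3),0)
show("jar",(350.1,331.6),(236.4,142.5),0)
show("score",(211.7,289),(296.6,173.6),0)
show("blue1",(209.9,192.9),(276.9,206.9),.031)
show("blue2",(326.3,160),(172.9,212.8),.031)
show("orange",(290.3,147.1),(190.9,230.3),.031)
# plate corners by colour
E
```

```text
springL scene [0.4942 0.0587 0.038 ] side [0.5086 0.0775 0.038 ] tri [0.5039 0.0662 0.0481]
springR scene [ 0.5227 -0.0627  0.038 ] side [ 0.5149 -0.0621  0.038 ] tri [ 0.518  -0.0629  0.0363]
seatL scene [0.4923 0.0535 0.007 ] side [0.4995 0.0663 0.007 ] tri [0.4972 0.0585 0.0135]
seatR scene [ 0.52   -0.0603  0.007 ] side [ 0.5228 -0.0672  0.007 ] tri [ 0.5214 -0.0632  0.0052]
ref scene [ 0.5085 -0.0041  0.057 ] side [ 0.5113 -0.0032  0.057 ] tri [ 0.5103 -0.0036  0.058 ]
park scene [0.5421 0.1532 0.057 ] side [0.5402 0.1725 0.057 ] tri [0.5408 0.159  0.0628]
tray scene [ 0.5502 -0.281   0.004 ] side [ 0.5602 -0.2879  0.004 ] tri [ 0.555  -0.2846  0.0042]
cup scene [ 0.7843 -0.1053  0.    ] side [ 0.7897 -0.1206  0.    ] tri [ 0.787  -0.1142 -0.0044]
jar scene [0.6949 0.3874 0.    ] side [0.6968 0.3932 0.    ] tri [0.6955 0.3884 0.0027]
score scene [0.7999 0.1517 0.    ] side [0.7952 0.138  0.    ] tri [ 0.7987  0.1468 -0.0066]
blue1 scene [ 0.6427 -0.0223  0.031 ] side [ 0.6353 -0.0117  0.031 ] tri [ 0.6388 -0.0175  0.0329]
blue2 scene [0.3623 0.0968 0.031 ] side [0.3588 0.0908 0.031 ] tri [0.3594 0.0946 0.028 ]
orange scene [ 0.3815 -0.0021  0.031 ] side [0.3797 0.0027 0.031 ] tri [ 0.3806 -0.0005  0.0323]
```

```bash
python3 -c "
import cv2
i=cv2.imread('pics/scene0.png')[140:230,195:340]; a=cv2.resize(i,None,fx=5.4,fy=5.4,interpolation=cv2.INTER_CUBIC); cv2.imwrite('pics/sc.png',a)
i=cv2.imread('pics/side0.png')[165:262,180:290]; a=cv2.resize(i,None,fx=6,fy=6,interpolation=cv2.INTER_CUBIC); cv2.imwrite('pics/sd.png',a)
"
```

```text
(no output)
```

View pics/sc.png

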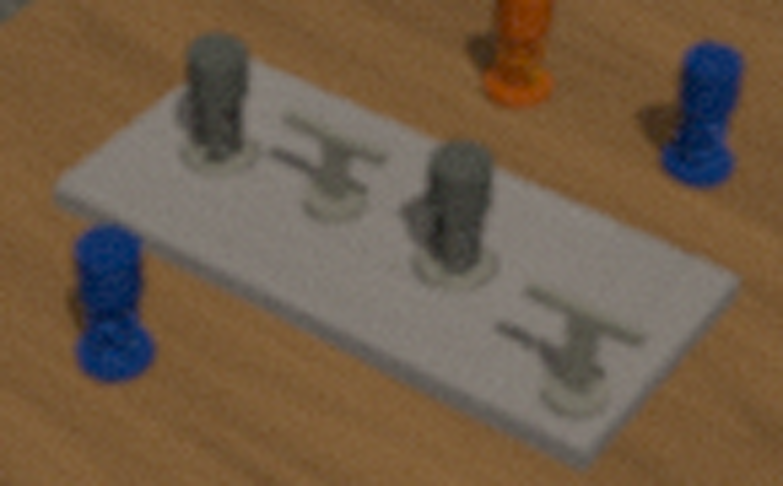

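View pics/sd.png

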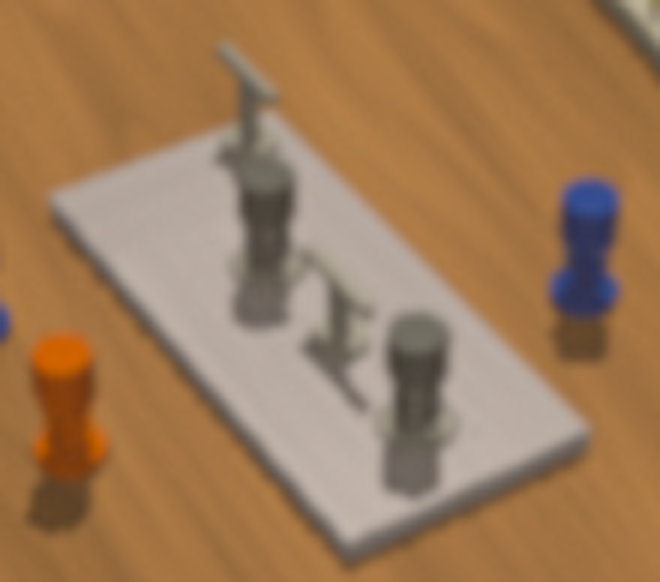

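```bash
python3 - <<'E'
from h import *
S=np.load("scene0.npz");D=np.load("side0.npz")
S={k:S[k] for k in S};D={k:D[k] for k in D}
s=lambda x,y:((x+.5)/5.4-.5+195,(y+.5)/5.4-.5+140)
d=lambda x,y:((x+.5)/6-.5+180,(y+.5)/6-.5+165)
a=[atz(S,s(*p),.012)[:2] for p in [(57,190),(255,60),(735,283),(588,455)]]
b=[atz(D,d(*p),.012)[:2] for p in [(587,430),(350,548),(50,205),(278,118)]]
for i in a,b:
    i=np.array(i); print(i.round(4).tolist()); v=(i[2]+i[3]-i[0]-i[1])/2; print("len",np.linalg.norm(v),"yaw",np.degrees(np.arctan2(-v[0],v[1])),"c",i.mean(0), "origin",i.mean(0)-v/np.linalg.norm(v)*.03)
for n,ps,pd,z in [("L",(461,160),(266,172),.069),("R",(218,52),(418,332),.069),("g1",(287,118),(305,250),.053),("g2",(385,158),(372,310),.053)]:
    ps=s(*ps);pd=d(*pd)
    print(n,atz(S,ps,z).round(4),atz(D,pd,z).round(4),tri([ray(S,ps,S["pose"]),ray(D,pd,D["pose"])]).round(4))
for nm,c in (("S",S),("D",D)):
    W=cloud(c); m=(W[...,0]>.4)&(W[...,0]<.65)&(W[...,1]>-.15)&(W[...,1]<.22)&(W[...,2]>.062)
    for lo,hi in [(-.1,-.03),(.03,.1),(.1,.22)]:
        k=m&(W[...,1]>lo)&(W[...,1]<hi); print(nm,lo,k.sum(),np.nanmean(W[k],0).round(4) if k.any() else"")
    k=(W[...,2]>.045)&(W[...,0]>.4)&(W[...,0]<.6)&(abs(W[...,1])<.035); print("gauge",k.sum(),W[k].mean(0).round(4),np.percentile(W[k][:,2],[50,90,100]))
    # tray
    k=(W[...,0]>.42)&(W[...,0]<.7)&(W[...,1]>-.4)&(W[...,1]<-.18)&(W[...,2]>.012)
    print("tray",k.sum(),W[k].min(0),W[k].max(0),W[k].mean(0))
E
```

```text
[[0.5927, -0.0957], [0.4603, -0.0997], [0.4335, 0.1628], [0.5581, 0.1796]]
len 0.27068234796359375 yaw 6.518648932889475 c [0.51112433 0.03676017] origin [0.51453013 0.00695413]
[[0.5886, -0.1003], [0.4613, -0.1195], [0.4252, 0.1534], [0.5565, 0.1697]]
len 0.27355183971014924 yaw 7.156782722563638 c [0.50789127 0.02584446] origin [ 0.51162881 -0.0039218 ]
L [0.5064 0.0662 0.069 ] [0.5053 0.0662 0.069 ] [0.5057 0.0661 0.0687]
R [ 0.5225 -0.0614  0.069 ] [ 0.5203 -0.0643  0.069 ] [ 0.521  -0.0628  0.0675]
g1 [ 0.521  -0.0205  0.053 ] [0.5061 0.0242 0.053 ] [ 0.5132 -0.0035  0.0647]
g2 [0.5122 0.0294 0.053 ] [ 0.5161 -0.0266  0.053 ] [0.5131 0.0071 0.0349]
S -0.1 91 [ 0.5244 -0.0609  0.068 ]
S 0.03 100 [0.5091 0.0673 0.0684]
S 0.1 10 [0.536  0.1627 0.0625]
gauge 77 [0.515  0.002  0.0513] [0.05165657 0.0541553  0.05534903]
tray 393 [ 0.48308367 -0.36654339  0.01206364] [ 0.63178979 -0.21130486  0.02091812] [ 0.56002697 -0.28641839  0.01610899]
D -0.1 74 [ 0.5194 -0.067   0.0676]
D 0.03 63 [0.5048 0.0614 0.0674]
D 0.1 3 [0.533  0.1434 0.0628]
gauge 46 [ 0.5121 -0.0017  0.0515] [0.05225861 0.05402975 0.055739  ]
tray 484 [ 0.48221962 -0.36857579  0.01202741] [ 0.63120856 -0.21116155  0.02242826] [ 0.55591101 -0.29153269  0.01669365]
```

The reference between the springs is the shorter gauge: its top reads about 53–55 mm and the parked one about 63 mm. Next I'll move above the left spring with the gripper shut.

send_rows --pt "-1 -0.92 0 0 0 0 1" --pt "-1 -0.92 0 0 0 0 1" --pt "-1 -0.92 0 0 0 0 1" --pt "-1 -0.92 0 0 0 0 1" --pt "-1 -0.92 0 0 0 0 1" --pt "-1 -0.92 0 0 0 0 1" --pt "-1 -0.92 0 0 0 0 1" --pt "-1 -0.92 0 0 0 0 1" --pt "-1 -0.92 0 0 0 0 1" --pt "-1 -0.92 0 0 0 0 1" --pt "-1 -0.92 0 0 0 0 1" --pt "-1 -0.92 0 0 0 0 1"

```text
time_s: 2.7
position: [0.3774, 0.2635, 0.2228]
tcp_rot: [[-0.969, 0.246, 0.001], [0.246, 0.969, 0.0], [-0.001, 0.0, -1.0]]
force: [-0.3, 0.4, 0.0]
opening: 0.007
```

send_rows --pt "-1 -0.92 0 0 0 0 1" --pt "-1 -0.92 0 0 0 0 1" --pt "-1 -0.92 0 0 0 0 1" --pt "-1 -0.92 0 0 0 0 1" --pt "-1 -0.92 0 0 0 0 1" --pt "-1 -0.92 0 0 0 0 1" --pt "-1 -0.92 0 0 0 0 1" --pt "0 0 0 0 0 1 1" --pt "0 0 0 0 0 1 1" --pt "0 0 0 0 0 1 1" --pt "0 0 0 0 0 1 1" --pt "0 0 0 0 0 1 1"

```text
time_s: 4.2
position: [0.5067, 0.0652, 0.2227]
tcp_rot: [[-0.429, 0.903, 0.0], [0.903, 0.429, -0.0], [-0.0, 0.0, -1.0]]
force: [0.3, -0.6, -0.5]
opening: 0.006
```

send_rows --pt "0 0 0 0 0 1 1" --pt "0 0 0 0 0 0.9 1" --pt "0 0 0 0 0 0 1" --pt "0 0 0 0 0 0 1"

```text
time_s: 4.7
position: [0.5067, 0.0652, 0.2226]
tcp_rot: [[-0.12, 0.993, 0.0], [0.993, 0.12, -0.0], [-0.0, 0.0, -1.0]]
force: [0.6, 0.0, 0.1]
opening: 0.005
```

```bash
cat > wl.py <<'E'
from rig import status, vision, bot, models
from h import *
import sys
def st():
    s=status.read_state(); T=np.eye(4);T[:3,:3]=s["tcp_rot"];T[:3,3]=s["position"]; return s,T
def wrist(tag):
    s,T=st(); c=vision.capture("wrist"); P=T@np.array(c["hand_eye"])
    cv2.imwrite(f"pics/{tag}.png",cv2.resize(cv2.cvtColor(c["img"],cv2.COLOR_RGB2BGR),(800,600)))
    return s,T,c,P
def ps(s): print("t",round(s["time_s"],2),"pos",np.round(s["position"],4),"F",np.round(s["force"],2),"op",round(s["opening"],3))
E
python3 - <<'E'
from wl import *
s,T,c,P=wrist("w1"); ps(s); print(np.round(s["tcp_rot"],3).tolist())
for t,z in [("spring_a_mid",.038),("seat_left",.007),("seat_right",.007),("gauge_b_mark",.053)]:
    print(t,[(round(d["confidence"],2),np.round(d["point"],1).tolist(),atz(c,d["point"],z,P).round(4).tolist()) for d in models.landmark_of("wrist",t)])
W=cloud(c,P); m=(W[...,2]>.064)&(W[...,2]<.075)
n,l,stt,cen=cv2.connectedComponentsWithStats(m.astype(np.uint8))
for i in range(1,n):
    if stt[i,4]>40:
        k=l==i; print(stt[i],W[k].mean(0).round(4),W[k].min(0).round(4),W[k].max(0).round(4))
print(np.round(c["hand_eye"],3).tolist(),c["fx"])
E
```

```text
t 4.7 pos [0.5067 0.0652 0.2226] F [0.58 0.01 0.06] op 0.005
[[-0.12, 0.993, 0.0], [0.993, 0.12, -0.0], [-0.0, 0.0, -1.0]]
spring_a_mid []
seat_left [(0.77, [257.5, 170.5], [0.5092, 0.067, 0.007])]
seat_right []
gauge_b_mark [(0.57, [254.3, 225.2], [0.5123, 0.0039, 0.053])]
[244 168  23  24 426] [0.5054 0.0681 0.0689] [0.4923 0.0542 0.0641] [0.5189 0.0815 0.0709]
[[-0.001, 0.963, 0.269, 0.075], [1.0, 0.001, 0.001, -0.0], [0.0, 0.269, -0.963, -0.162], [0.0, 0.0, 0.0, 1.0]] 274.9385425340461
```

View pics/w1.png

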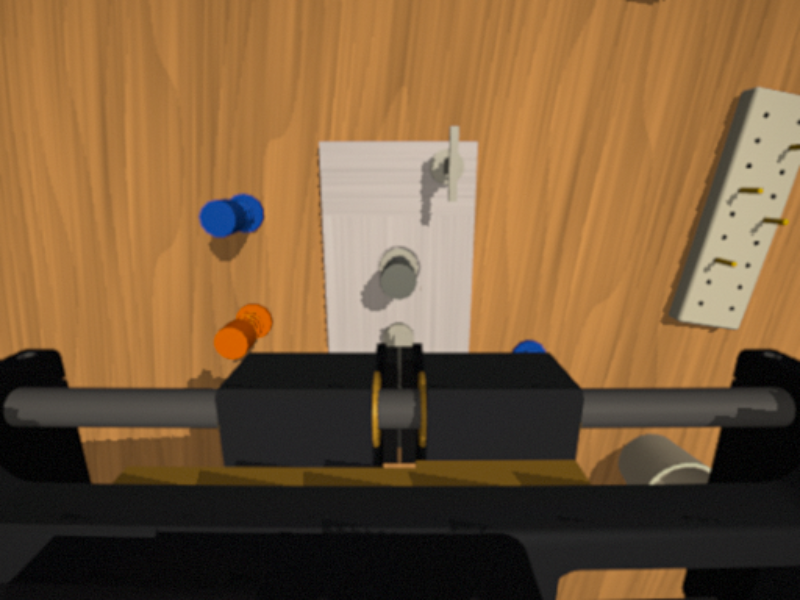

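The wrist view shows the plate square to the jaws and the left cap at about (398,280). Estimates of the cap centre agree at about (0.506, 0.067), so I'll descend above it.

send_rows --pt "0.07 -0.03 0.9 0 0 0 1" --pt "0 0 0.9 0 0 0 1" --pt "0 0 0.9 0 0 0 1" --pt "0 0 0.9 0 0 0 1" --pt "0 0 0.9 0 0 0 1" --pt "0 0 0.9 0 0 0 1" --pt "0 0 0.4 0 0 0 1" --pt "0 0 0 0 0 0 1" --pt "0 0 0 0 0 0 1"

```text
time_s: 6.08
position: [0.5063, 0.0669, 0.0782]
tcp_rot: [[-0.118, 0.993, 0.001], [0.993, 0.118, -0.0], [-0.0, 0.001, -1.0]]
force: [0.2, 0.2, -0.3]
opening: 0.004
```

```bash
python3 - <<'E'
from wl import *
for i in range(3):
    s,T,c,P=wrist("w2"); ps(s)
for n in ["scene","side"]:
    c=vision.capture(n); i=cv2.cvtColor(c["img"],cv2.COLOR_RGB2BGR)
    i=i[110:230,195:340] if n=="scene" else i[130:262,170:290]
    cv2.imwrite(f"pics/{n}2.png",cv2.resize(i,None,fx=4,fy=4,interpolation=cv2.INTER_CUBIC))
a=cv2.imread("pics/scene2.png");b=cv2.imread("pics/side2.png");h=528;o=np.zeros((h,1060,3),np.uint8);o[:480,:580]=a;o[:528,580:1060]=b
cv2.imwrite("pics/both2.png",cv2.resize(o,(800,398)))
E
```

```text
t 6.08 pos [0.5063 0.0669 0.0782] F [ 0.23  0.21 -0.31] op 0.004
t 6.12 pos [0.5064 0.0668 0.0784] F [ 1.25 -0.28  0.04] op 0.008
t 6.17 pos [0.5063 0.0668 0.0784] F [ 0.41 -0.22  0.8 ] op 0.005
```

View pics/both2.png

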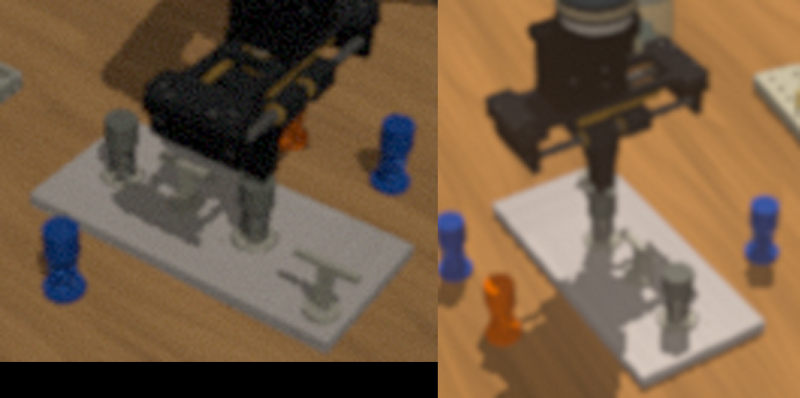

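Both side views show the shut fingertips centred over the left cap. I'll begin pressing.

send_rows --pt "0 0 0.16 0 0 0 1" --pt "0 0 0.16 0 0 0 1" --pt "0 0 0.08 0 0 0 1" --pt "0 0 0.06 0 0 0 1" --pt "0 0 0.06 0 0 0 1" --pt "0 0 0 0 0 0 1"

```text
time_s: 7.08
position: [0.5058, 0.0669, 0.065]
tcp_rot: [[-0.117, 0.993, 0.0], [0.993, 0.117, -0.0], [-0.0, 0.0, -1.0]]
force: [-1.4, -0.0, 7.5]
opening: 0.005
```

send_rows --pt "0 0 0.06 0 0 0 1" --pt "0 0 0.04 0 0 0 1" --pt "0 0 0 0 0 0 1"

```text
time_s: 7.45
position: [0.5058, 0.0669, 0.0629]
tcp_rot: [[-0.118, 0.993, 0.001], [0.993, 0.118, -0.0], [-0.0, 0.001, -1.0]]
force: [-1.5, 0.3, 9.5]
opening: 0.008
```

```bash
python3 - <<'E'
from wl import *
ps(status.read_state()); vision.capture("scene"); ps(status.read_state())
E
```

```text
t 7.45 pos [0.5058 0.0669 0.0629] F [-1.51  0.26  9.54] op 0.008
t 7.5 pos [0.5058 0.0669 0.063 ] F [-1.94  0.01  9.96] op 0.003
```

send_rows --pt "0 0 0.06 0 0 0 1" --pt "0 0 0 0 0 0 1" --pt "0 0 0 0 0 0 1"

```text
time_s: 7.88
position: [0.5058, 0.0669, 0.0617]
tcp_rot: [[-0.118, 0.993, 0.001], [0.993, 0.118, -0.0], [-0.0, 0.001, -1.0]]
force: [-2.6, 0.5, 11.6]
opening: 0.008
```

```bash
python3 - <<'E'
from wl import *
for n in ("scene","side"):
    ps(status.read_state()); c=vision.capture(n); i=cv2.cvtColor(c["img"],cv2.COLOR_RGB2BGR)
    i=i[110:230,195:340] if n=="scene" else i[130:262,170:290]
    cv2.imwrite(f"pics/{n}3.png",cv2.resize(i,None,fx=5,fy=5,interpolation=cv2.INTER_CUBIC))
ps(status.read_state()); 
E
```

```text
t 7.88 pos [0.5058 0.0669 0.0617] F [-2.62  0.5  11.61] op 0.008
t 7.92 pos [0.5058 0.0669 0.0617] F [-2.93 -0.31 11.52] op 0.006
t 7.97 pos [0.5058 0.0669 0.0617] F [-2.48 -1.13 11.8 ] op 0.004
```

View pics/scene3.png

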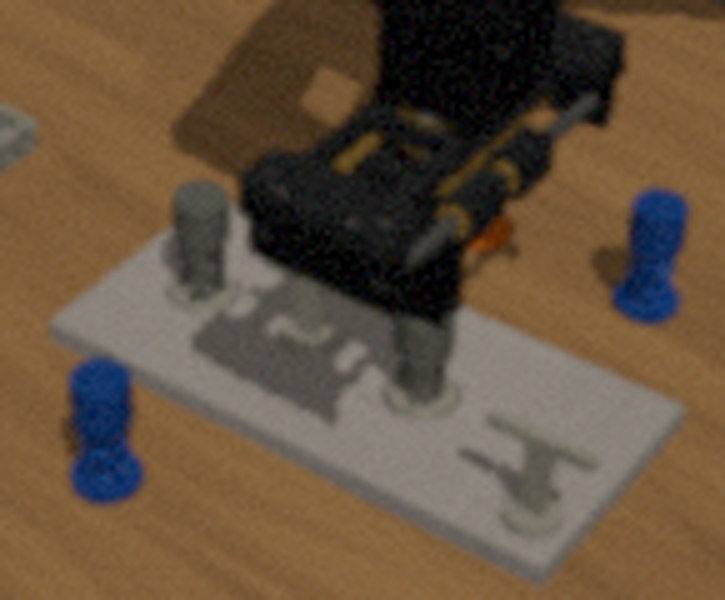

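send_rows --pt "0 0 0 0 0 0 1" --pt "0 0 0 0 0 0 1" --pt "0 0 0 0 0 0 1" --pt "0 0 0 0 0 0 1"

```text
time_s: 8.48
position: [0.5058, 0.0669, 0.0617]
tcp_rot: [[-0.118, 0.993, 0.001], [0.993, 0.118, -0.0], [-0.0, 0.001, -1.0]]
force: [-2.1, 0.8, 10.8]
opening: 0.006
```

send_rows --pt "0 -0.02 0.02 0 0 0 1" --pt "0 0 0 0 0 0 1" --pt "0 0 0 0 0 0 1" --pt "0 0 0 0 0 0 1" --pt "0 0 0 0 0 0 1" --pt "0 0 0 0 0 0 1" --pt "0 0 0 0 0 0 1" --pt "0 0 0 0 0 0 1" --pt "0 0 0 0 0 0 1" --pt "0 0 0 0 0 0 1"

```text
time_s: 9.72
position: [0.5058, 0.0669, 0.0613]
tcp_rot: [[-0.117, 0.993, 0.002], [0.993, 0.117, -0.0], [-0.0, 0.002, -1.0]]
force: [-1.7, 1.1, 11.0]
opening: 0.005
```

```bash
python3 - <<'E'
from wl import *
ps(status.read_state()); vision.capture("scene"); ps(status.read_state())
E
```

```text
t 9.72 pos [0.5058 0.0669 0.0613] F [-1.69  1.11 11.  ] op 0.005
t 9.78 pos [0.5058 0.0669 0.0613] F [-2.48  0.51 11.54] op 0.007
```

send_rows --pt "0 0 0.015 0 0 0 1" --pt "0 0 0 0 0 0 1" --pt "0 0 0 0 0 0 1" --pt "0 0 0 0 0 0 1" --pt "0 0 0 0 0 0 1" --pt "0 0 0 0 0 0 1" --pt "0 0 0 0 0 0 1" --pt "0 0 0 0 0 0 1" --pt "0 0 0 0 0 0 1" --pt "0 0 0 0 0 0 1"

```text
time_s: 11.02
position: [0.5058, 0.0669, 0.061]
tcp_rot: [[-0.118, 0.993, 0.002], [0.993, 0.118, -0.0], [-0.0, 0.002, -1.0]]
force: [-1.3, 0.3, 11.3]
opening: 0.01
```

```bash
python3 - <<'E'
from wl import *
ps(status.read_state()); vision.capture("scene"); ps(status.read_state())
E
```

```text
t 11.03 pos [0.5058 0.0669 0.061 ] F [-1.32  0.3  11.27] op 0.01
t 11.07 pos [0.5058 0.0669 0.061 ] F [-1.2  -0.55 11.94] op 0.005
```

The left spring holds about 11.7 N with its cap top at 61 mm, which is the taller gauge's height and 8 mm above the reference. Now to the right spring.

send_rows --pt "0 0.02 -0.4 0 0 0 1" --pt "0 0 -0.8 0 0 0 1" --pt "-0.8 0 0 0 0 0 1" --pt "-0.9 0 0 0 0 0 1" --pt "-0.9 0 0 0 0 0 1" --pt "-0.9 0 0 0 0 0 1" --pt "-0.9 0 0 0 0 0 1" --pt "-0.8 0 0.3 0 0 0 1" --pt "0 0 0.3 0 0 0 1" --pt "0 0 0 0 0 0 1" --pt "0 0 0 0 0 0 1"

```text
time_s: 12.45
position: [0.5205, -0.0613, 0.0744]
tcp_rot: [[-0.118, 0.993, -0.001], [0.993, 0.118, 0.0], [0.001, -0.001, -1.0]]
force: [-0.1, -0.2, 0.6]
opening: 0.006
```

```bash
python3 - <<'E'
from wl import *
for n in ["scene","side"]:
    ps(status.read_state());c=vision.capture(n); i=cv2.cvtColor(c["img"],cv2.COLOR_RGB2BGR)
    i=i[110:230,195:340] if n=="scene" else i[130:262,170:290]
    cv2.imwrite(f"pics/{n}2.png",cv2.resize(i,None,fx=4,fy=4,interpolation=cv2.INTER_CUBIC))
    W=cloud(c); m=(W[...,0]>.4)&(W[...,0]<.65)&(W[...,2]>.062)&(W[...,2]<.075)&(W[...,1]>.03)&(W[...,1]<.1); print(n,m.sum(),W[m].mean(0))
a=cv2.imread("pics/scene2.png");b=cv2.imread("pics/side2.png");h=528;o=np.zeros((h,1060,3),np.uint8);o[:480,:580]=a;o[:528,580:1060]=b
cv2.imwrite("pics/both4.png",cv2.resize(o,(800,398)))
E
```

```text
t 12.45 pos [ 0.5205 -0.0613  0.0744] F [-0.11 -0.22  0.59] op 0.006
scene 101 [0.50907674 0.067332   0.06831803]
t 12.5 pos [ 0.5207 -0.0614  0.0746] F [ 0.66 -0.42  0.  ] op 0.009
side 0 [nan nan nan]<stdin>:6: RuntimeWarning: Mean of empty slice.
  ret = um.true_divide(
```

View pics/both4.png

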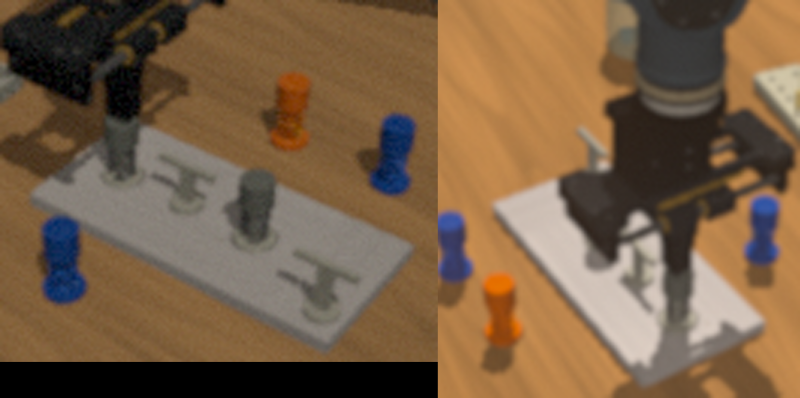

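The fingertips are centred over the right cap and the left spring is back to full height. I'll press.

send_rows --pt "-0.05 0.02 0.12 0 0 0 1" --pt "0 0 0.1 0 0 0 1" --pt "0 0 0.1 0 0 0 1" --pt "0 0 0.1 0 0 0 1" --pt "0 0 0.08 0 0 0 1" --pt "0 0 0 0 0 0 1" --pt "0 0 0 0 0 0 1"

```text
time_s: 13.42
position: [0.5218, -0.0634, 0.0626]
tcp_rot: [[-0.117, 0.993, 0.001], [0.993, 0.117, -0.0], [-0.0, 0.001, -1.0]]
force: [-0.3, 1.2, 7.1]
opening: 0.001
```

send_rows --pt "0 0 0.08 0 0 0 1" --pt "0 0 0.08 0 0 0 1" --pt "0 0 0 0 0 0 1" --pt "0 0 0 0 0 0 1"

```text
time_s: 13.92
position: [0.5219, -0.0634, 0.0589]
tcp_rot: [[-0.117, 0.993, 0.001], [0.993, 0.117, -0.0], [-0.0, 0.001, -1.0]]
force: [-1.3, 1.2, 8.7]
opening: 0.01
```

```bash
python3 - <<'E'
from wl import *
ps(status.read_state()); vision.capture("scene"); ps(status.read_state())
E
```

```text
t 13.93 pos [ 0.5219 -0.0634  0.0589] F [-1.33  1.18  8.7 ] op 0.01
t 13.97 pos [ 0.5218 -0.0633  0.0589] F [-0.69  0.74  8.9 ] op 0.008
```

send_rows --pt "0 0 0.08 0 0 0 1" --pt "0 0 0.08 0 0 0 1" --pt "0 0 0.02 0 0 0 1" --pt "0 0 0 0 0 0 1" --pt "0 0 0 0 0 0 1"

```text
time_s: 14.6
position: [0.5219, -0.0634, 0.0548]
tcp_rot: [[-0.117, 0.993, 0.001], [0.993, 0.117, -0.0], [-0.0, 0.001, -1.0]]
force: [-1.1, 0.3, 11.4]
opening: 0.005
```

```bash
python3 - <<'E'
from wl import *
ps(status.read_state()); vision.capture("scene"); ps(status.read_state())
E
```

```text
t 14.6 pos [ 0.5219 -0.0634  0.0548] F [-1.11  0.3  11.45] op 0.005
t 14.65 pos [ 0.5219 -0.0634  0.0548] F [-1.88  0.79 10.47] op 0.004
```

send_rows --pt "0 0 0.06 0 0 0 1" --pt "0 0 0 0 0 0 1" --pt "0 0 0 0 0 0 1" --pt "0 0 0 0 0 0 1" --pt "0 0 0 0 0 0 1" --pt "0 0 0 0 0 0 1"

```text
time_s: 15.4
position: [0.5219, -0.0634, 0.0534]
tcp_rot: [[-0.117, 0.993, 0.001], [0.993, 0.117, -0.0], [-0.0, 0.001, -1.0]]
force: [-1.6, 0.3, 11.8]
opening: 0.002
```

```bash
python3 - <<'E'
from wl import *
for i in range(3):
    ps(status.read_state()); c=vision.capture("scene")
i=cv2.cvtColor(c["img"],cv2.COLOR_RGB2BGR)[110:230,195:340]; cv2.imwrite("pics/r5.png",cv2.resize(i,None,fx=5,fy=5,interpolation=cv2.INTER_CUBIC))
E
```

```text
t 15.4 pos [ 0.5219 -0.0634  0.0534] F [-1.65  0.26 11.76] op 0.002
t 15.45 pos [ 0.5219 -0.0634  0.0534] F [-2.32  1.62 11.47] op 0.009
t 15.5 pos [ 0.5219 -0.0634  0.0534] F [-1.86  0.05 11.92] op 0.006
```

View pics/r5.png

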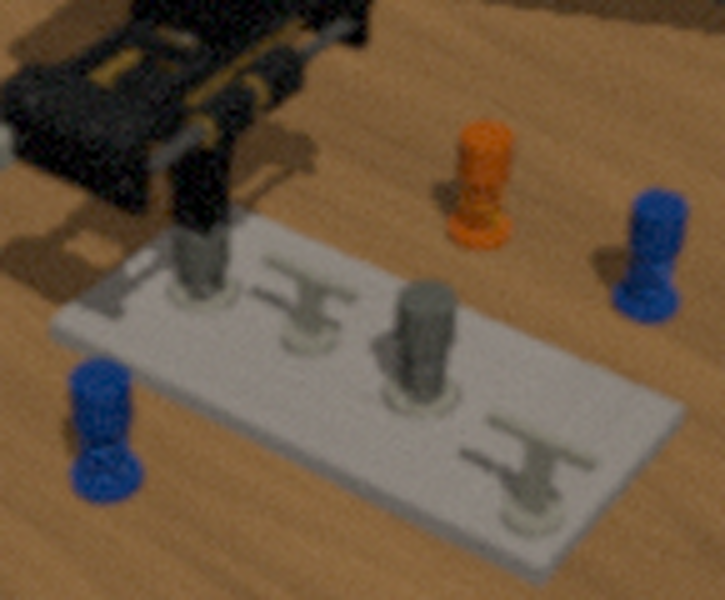

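The right cap is pressed level with the reference crossbar at 53 mm with about 11.8 N, so this is the matching spring. I'll hold a second longer, then retreat and open.

send_rows --pt "0 0 0.01 0 0 0 1" --pt "0 0 0 0 0 0 1" --pt "0 0 0 0 0 0 1" --pt "0 0 0 0 0 0 1" --pt "0 0 0 0 0 0 1" --pt "0 0 0 0 0 0 1" --pt "0 0 0 0 0 0 1"

```text
time_s: 16.42
position: [0.5219, -0.0634, 0.0532]
tcp_rot: [[-0.117, 0.993, 0.001], [0.993, 0.117, -0.0], [-0.0, 0.001, -1.0]]
force: [-2.0, 1.1, 12.7]
opening: 0.005
```

send_rows --pt "0 0 -0.4 0 0 0 1" --pt "0 0 -0.8 0 0 0 1" --pt "0 0 -0.9 0 0 0 1" --pt "0 0 -0.9 0 0 0 -1" --pt "0 0 -0.8 0 0 0 -1" --pt "0 0 0 0 0 0 -1" --pt "0 0 0 0 0 0 -1" --pt "0 0 0 0 0 0 -1"

```text
time_s: 17.42
position: [0.5208, -0.0632, 0.1458]
tcp_rot: [[-0.117, 0.993, -0.002], [0.993, 0.117, 0.001], [0.001, -0.002, -1.0]]
force: [0.5, 0.3, 0.8]
opening: 0.488
```

```bash
python3 - <<'E'
from wl import *
s,T,c,P=wrist("w6"); ps(s)
for n in ["scene","side"]:
    c=vision.capture(n); W=cloud(c); 
    for lo,hi in [(-.1,-.03),(.03,.1)]:
        m=(W[...,0]>.4)&(W[...,0]<.65)&(W[...,2]>.062)&(W[...,2]<.075)&(W[...,1]>lo)&(W[...,1]<hi); print(n,m.sum(),W[m].mean(0) if m.any() else"")
E
```

```text
t 17.43 pos [ 0.5208 -0.0632  0.1458] F [0.53 0.34 0.78] op 0.488
scene 87 [ 0.52420162 -0.061238    0.06824664]
scene 100 [0.50889043 0.06713981 0.06818299]
side 72 [ 0.51968346 -0.06683974  0.06794484]
side 48 [0.50173857 0.06037708 0.0674203 ]
```

View pics/w6.png

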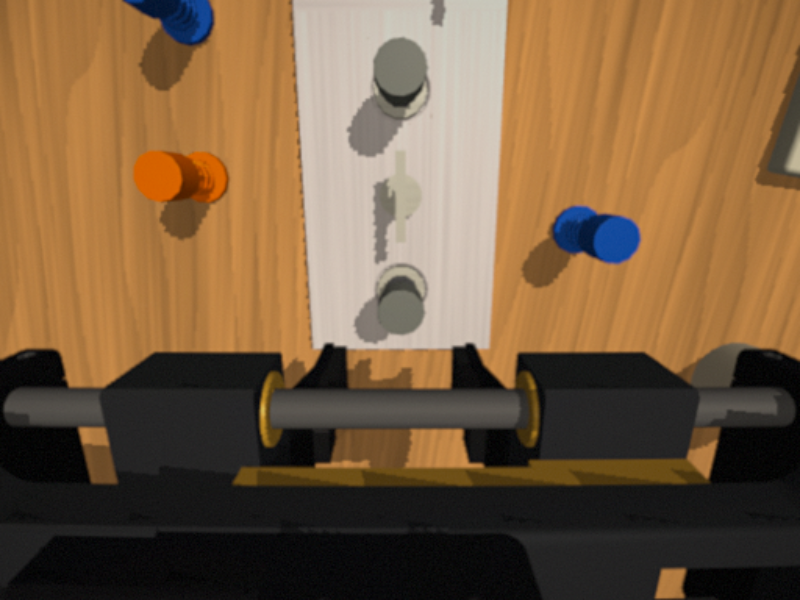

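The right spring is centred between the opening fingers, with both at column 400, and it has sprung back to full height. I'll descend and grip the cap.

send_rows --pt "0 0 0 0 0 0 -1" --pt "0 0 0 0 0 0 -1" --pt "0 0.02 0.6 0 0 0 -1" --pt "0 0 0.9 0 0 0 -1" --pt "0 0 0.9 0 0 0 -1" --pt "0 0 0.9 0 0 0 -1" --pt "0 0 0.5 0 0 0 -1" --pt "0 0 0.3 0 0 0 -1" --pt "0 0 0 0 0 0 -1" --pt "0 0 0 0 0 0 -1"

```text
time_s: 18.82
position: [0.5226, -0.0635, 0.0449]
tcp_rot: [[-0.117, 0.993, 0.001], [0.993, 0.117, -0.0], [-0.001, 0.001, -1.0]]
force: [-0.0, -0.4, 0.0]
opening: 1.003
```

send_rows --pt "0 0 0 0 0 0 1" --pt "0 0 0 0 0 0 1" --pt "0 0 0 0 0 0 1" --pt "0 0 0 0 0 0 1" --pt "0 0 0 0 0 0 1" --pt "0 0 0 0 0 0 1" --pt "0 0 0 0 0 0 1" --pt "0 0 0 0 0 0 1"

```text
time_s: 19.82
position: [0.522, -0.0633, 0.0444]
tcp_rot: [[-0.117, 0.993, -0.0], [0.993, 0.117, 0.0], [0.0, -0.0, -1.0]]
force: [-1.2, 0.7, 0.3]
opening: 0.317
```

send_rows --pt "0 0 -0.2 0 0 0 1" --pt "0 0 -0.5 0 0 0 1" --pt "0 0 -0.9 0 0 0 1" --pt "0 0 -0.9 0 0 0 1" --pt "0 0 0 0 0 0 1" --pt "-0.4 0 0 0 0 0 1" --pt "-0.7 0 0 0 0 0 1" --pt "-0.7 0 0 0 0 0 1" --pt "-0.8 0 0 0 0 0 1" --pt "-0.8 0 0 0 0 0 1"

```text
time_s: 21.08
position: [0.5322, -0.1496, 0.1067]
tcp_rot: [[-0.117, 0.993, -0.0], [0.993, 0.117, 0.0], [0.0, -0.0, -1.0]]
force: [-1.1, 0.6, -1.6]
opening: 0.312
```

send_rows --pt "-0.8 0.1 0 0 0 0 1" --pt "-0.8 0.1 0 0 0 0 1" --pt "-0.8 0.1 0 0 0 0 1" --pt "-0.8 0 0 0 0 0 1" --pt "-0.8 0 0 0 0 0 1" --pt "-0.8 0 0 0 0 0 1" --pt "-0.6 0 0 0 0 0 1" --pt "-0.3 0 0 0 0 0 1" --pt "0 0 0 0 0 0 1" --pt "0 0 0 0 0 0 1"

```text
time_s: 22.32
position: [0.556, -0.2876, 0.1068]
tcp_rot: [[-0.118, 0.993, -0.001], [0.993, 0.118, 0.001], [0.001, -0.001, -1.0]]
force: [-0.3, 0.1, -2.0]
opening: 0.309
```

```bash
python3 - <<'E'
from wl import *
s,T,c,P=wrist("w7"); ps(s)
for n in ["scene","side"]:
    c=vision.capture(n); i=cv2.cvtColor(c["img"],cv2.COLOR_RGB2BGR)
    cv2.imwrite(f"pics/{n}7.png",cv2.resize(i[60:250,80:330] if n=="scene" else i[150:340,180:400],None,fx=3,fy=3,interpolation=cv2.INTER_CUBIC))
    print([(round(d["confidence"],2),atz(c,d["point"],.004).round(4)) for d in models.landmark_of(n,"tray_in")])
E
```

```text
t 22.32 pos [ 0.556  -0.2876  0.1068] F [-0.31  0.05 -1.98] op 0.309
[(0.76, array([ 0.5483, -0.3004,  0.004 ])), (0.31, array([0.5248, 0.0057, 0.004 ]))]
[(0.7, array([ 0.5548, -0.292 ,  0.004 ]))]
```

View pics/scene7.png

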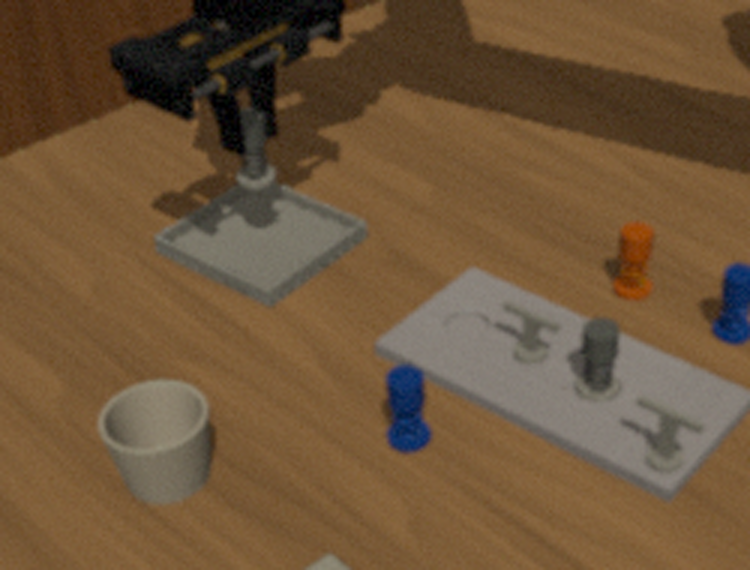

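View pics/side7.png

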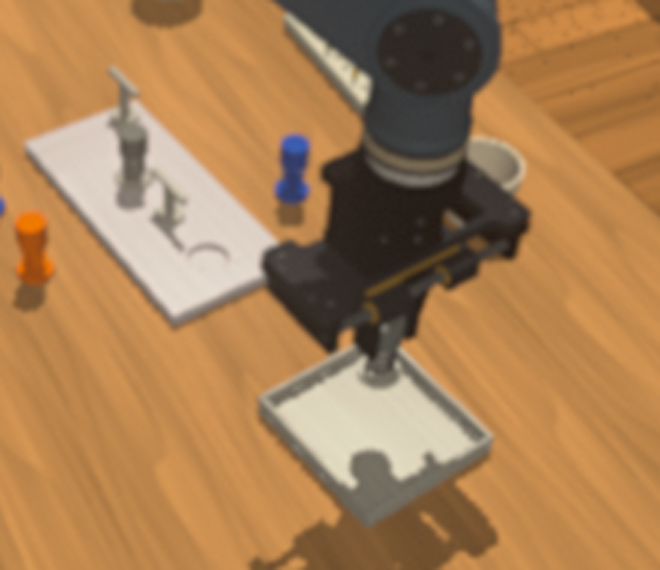

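The spring hangs upright above the tray; scene crop base at (256,178). The other spring stands in its seat. I'll lower now.

send_rows --pt "0 0 0.6 0 0 0 1" --pt "0 0 0.7 0 0 0 1" --pt "0 0 0.6 0 0 0 1" --pt "0 0 0.3 0 0 0 1" --pt "0 0 0.15 0 0 0 1" --pt "0 0 0 0 0 0 1" --pt "0 0 0 0 0 0 1"

```text
time_s: 23.45
position: [0.5566, -0.2887, 0.0487]
tcp_rot: [[-0.117, 0.993, 0.001], [0.993, 0.117, -0.001], [-0.001, 0.001, -1.0]]
force: [0.5, -0.3, -2.0]
opening: 0.313
```

send_rows --pt "0 0 0.05 0 0 0 1" --pt "0 0 0.05 0 0 0 1" --pt "0 0 0.05 0 0 0 1" --pt "0 0 0 0 0 0 1" --pt "0 0 0 0 0 0 1"

```text
time_s: 24.08
position: [0.5563, -0.2884, 0.0444]
tcp_rot: [[-0.117, 0.993, 0.0], [0.993, 0.117, 0.0], [0.0, 0.0, -1.0]]
force: [0.3, 0.5, -1.9]
opening: 0.312
```

send_rows --pt "0 0 0.04 0 0 0 1" --pt "0 0 0.04 0 0 0 1" --pt "0 0 0.04 0 0 0 1" --pt "0 0 0 0 0 0 1" --pt "0 0 0 0 0 0 1"

```text
time_s: 24.7
position: [0.5563, -0.2884, 0.0414]
tcp_rot: [[-0.117, 0.993, 0.0], [0.993, 0.117, -0.0], [-0.0, 0.0, -1.0]]
force: [-0.1, 0.4, -2.1]
opening: 0.311
```

send_rows --pt "0 0 0.03 0 0 0 1" --pt "0 0 0.03 0 0 0 1" --pt "0 0 0 0 0 0 1" --pt "0 0 0 0 0 0 1"

```text
time_s: 25.2
position: [0.5563, -0.2885, 0.0401]
tcp_rot: [[-0.117, 0.993, 0.0], [0.993, 0.117, -0.0], [-0.0, 0.0, -1.0]]
force: [-0.7, 0.3, 2.5]
opening: 0.31
```

Contact has been made. I'll ease off a hair and release.

send_rows --pt "0 0 -0.02 0 0 0 1" --pt "0 0 0 0 0 0 1" --pt "0 0 0 0 0 0 0.2" --pt "0 0 0 0 0 0 0" --pt "0 0 0 0 0 0 -0.3" --pt "0 0 0 0 0 0 -0.5" --pt "0 0 0 0 0 0 -0.5" --pt "0 0 0 0 0 0 -0.5"

```text
time_s: 26.2
position: [0.5563, -0.2884, 0.0404]
tcp_rot: [[-0.117, 0.993, -0.0], [0.993, 0.117, -0.0], [-0.0, -0.0, -1.0]]
force: [-0.5, 0.3, -0.6]
opening: 0.743
```

send_rows --pt "0 0 0 0 0 0 -0.5" --pt "0 0 -0.3 0 0 0 -0.5" --pt "0 0 -0.6 0 0 0 -0.5" --pt "0 0 -0.9 0 0 0 -0.5" --pt "0 0 -0.9 0 0 0 -0.5" --pt "0 0 -0.9 0 0 0 -0.5" --pt "0 0 -0.9 0 0 0 -0.5" --pt "0 0 -0.5 0 0 0 -0.5" --pt "0 0 0 0 0 0 -0.5"

```text
time_s: 27.32
position: [0.5569, -0.2888, 0.167]
tcp_rot: [[-0.117, 0.993, 0.002], [0.993, 0.117, -0.002], [-0.002, 0.002, -1.0]]
force: [0.2, 0.1, 0.1]
opening: 0.745
```

```bash
python3 - <<'E'
from wl import *
s,T,c,P=wrist("w8"); ps(s)
for n in ["scene","side"]:
    c=vision.capture(n); i=cv2.cvtColor(c["img"],cv2.COLOR_RGB2BGR)
    cv2.imwrite(f"pics/{n}8.png",cv2.resize(i,(768,576)))
    W=cloud(c); m=(W[...,0]>.5)&(W[...,0]<.62)&(W[...,2]>.055)&(W[...,2]<.075)&(W[...,1]>-.34)&(W[...,1]<-.23); print(n,m.sum(),W[m].mean(0) if m.any() else"")
E
```

```text
t 27.32 pos [ 0.5569 -0.2888  0.167 ] F [0.23 0.1  0.14] op 0.745
scene 83 [ 0.55862455 -0.28480167  0.06348333]
side 120 [ 0.55294298 -0.29155919  0.06469953]
```

View pics/scene8.png

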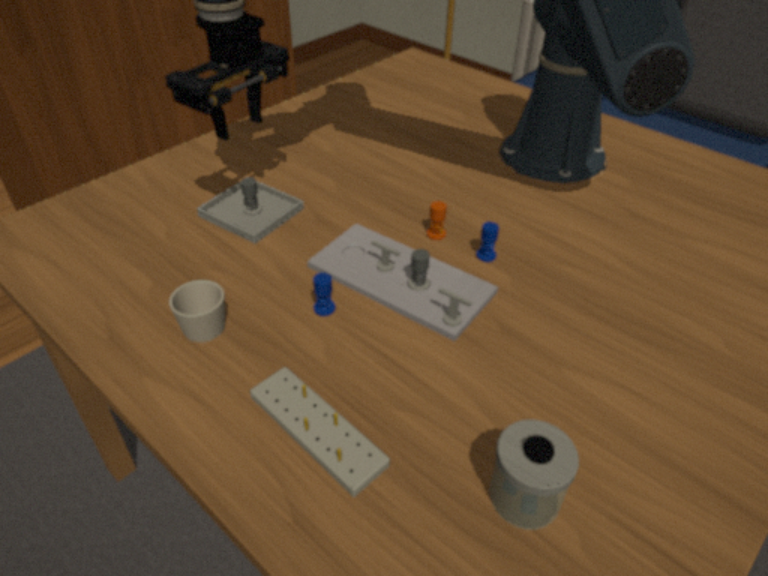

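View pics/side8.png

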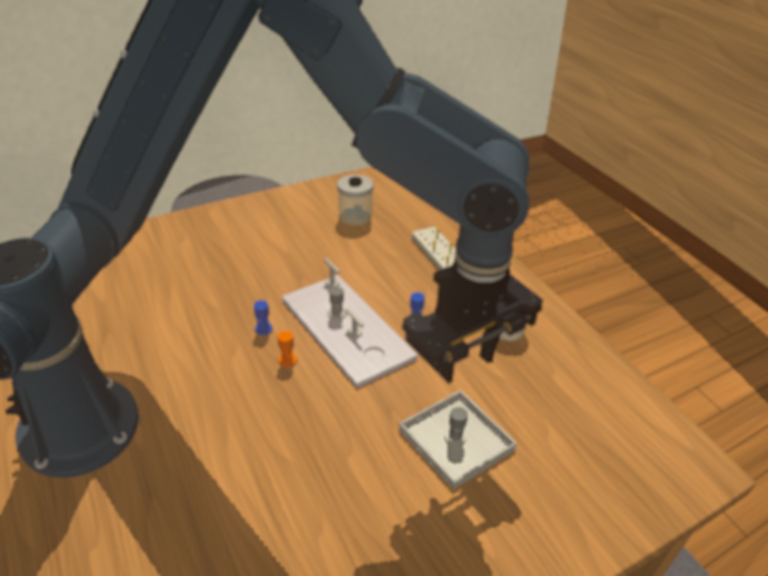

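The spring stands upright in the tray, at scene (250,195) and side (457,425). The other spring is in its left seat, the bystanders are in place, and the gripper is clear.

```bash
python3 -c "
from rig import bot
print(bot.hand_in())"
```

```text
the job is handed in; nothing more can be done
None
```

The right spring matched the reference gauge, so I stood it upright in the steel tray and left the left spring in its seat. I then handed the job in, about 27 s into the 64 s allowed.

- **Reference gauge:** the shorter gauge (53 mm) stands between the springs, and the taller one is parked. Depth readings put their tops at about 54 mm and 63 mm.
- **Left spring, pressed first:** at about 11.5–12 N for over a second its cap came down to 61 mm, 8 mm above the reference.
- **Right spring, pressed second:** at about 11.5–12.7 N for over a second its cap came down to 53 mm, level with the reference.
- **Force limit:** the highest force I read was 12.7 N. I only saw force at the end of each move and at pictures, with roughly 0.5 N of noise, so I did not watch it continuously. A sideways force of up to about 3 N also showed while pressing.
- **Last pictures:** the matching spring stands in the tray with its cap top at about 64 mm. The other spring stands in its seat, and the gripper is clear of everything. By eye, the cup, the dice jar, the scorekeeper and the coloured look-alikes are where they started.

The scene and side cameras disagreed by up to about 7 mm on where the caps are. I used their combined position, and both presses and the grasp landed centred.

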